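Clear the drawbar and hold it raised off its hitch ball

ROBOT

A 6-joint arm with a two-finger parallel gripper is mounted at the origin on a cart in front of the work surface, level with it; the furniture and walls round the work are solid. World frame = base frame: x ahead of the robot, y to its left, z up, the work surface at z = 0. Lengths are in mm, angles in rad, forces in N, time in s.
With the tool pointing down it reaches from about 325 to 875 mm from the base axis. Payload 4.4 kg.
Tool frame: the origin (TCP) lies on the centre line of the jaws, within the pads' length; the fingertips stand ahead of it and the grasp point (between the pads) lies 6 mm ahead of it (ctrl.tcp_to_tips is the z of the fingertips in the tool frame, in mm); z points along the fingers, y is the line along which they close (so a half turn about z gives the same grasp; the last joint's range is limited). The gripper opens to 85 mm and grips with 20 to 120 N. Pads are 22 mm wide; open, the fingers measure 114 mm over their backs; the gripper's body (76 mm by 85 mm) begins 54 mm behind the grasp point. The pads swing forward as they close: fully open they stand 13 mm farther back than shut.
Start: joints at [-0.15, 0.207, 1.542, -0, 1.393, -0.15], TCP at [575.002, -0.012, 256.282] pointing down, gripper open.
Joint ranges: [-2.73, 2.73], [-0.86, 2.22], [0.23, 2.46], [-1.11, 4.25], [0.08, 2.63], [-2.82, 2.82]. Speed limits (rad/s): [2.79, 2.79, 3.14, 3.14, 3.14, 3.14].

INTERFACE

Orientations are given as a 3x3 rotation matrix whose columns are the frame's x, y, z axes.
In Python, from plant import ctrl, sensors, optics gives the robot as it stands. Calls block until the motion is done:
- ctrl.move_ptp(position, orientation): joint-space move of the TCP to a pose.
- ctrl.move_l(position, rot=None, vel=150, threshold=None): straight line of the TCP; rot=None keeps the orientation; vel is the mean speed in mm/s. With threshold (N) it stops when the force on the tool has changed by that much, and returns True; else False.
- ctrl.set_joints(angles): joint-space move.
- ctrl.gripper_to(opening, force=None): finger opening in mm; force is the grip in N (None keeps the last); returns when the fingers have stopped.
- ctrl.hold(seconds).
- ctrl.solve_ik(position, orientation): joint angles nearest the present ones, or None.
- sensors.read_state(): the state.
- optics.grab_frame(name): name is "scene" or "side" or "wrist"; returns (picture, depth): 384x512x3 uint8, red, green, blue; 384x512 float32, mm along the optical axis (not along the pixel's ray), 0 where there is no reading.
- optics.camera_params(name): a dict with "mtx" (3x3 intrinsics, pixels), "k1" (the pictures are not rectified: a ray, as slopes to the right and down, at radius r is drawn at 1 + k1 r^2 times it, then the intrinsics apply), "R" (3x3) and "t" (3): a world point X has camera coordinates R X + t; the wrist camera has in their place "T_tool_cam" (4x4, takes a point from camera to tool coordinates, whose origin is the TCP and whose axes are the flange's). Camera axes: x right, y down, z forward; pixel columns grow to the right and rows downward; lengths in mm; the calibration is good to about 2 mm. A picture is of the moment at which its call begins: read the wrist's pose just before it. camera_params takes no time and is no camera call.
A pose or a line that the arm cannot do raises ctrl.MotionError and nothing moves.
- ctrl.finish_job(): hands the job in; it is judged then, once.
The state is a dict: "t": time; "q": joint angles; "qvel": joint speeds; "tau": joint torques, N m; "eef_pos": TCP position; "eef_rot": TCP orientation; "force": force on the tool from outside, world axes, zero at the start; "wrist_torque": the same for the moment, N m; "grip_width": finger opening in mm; "grasp_force": force on a finger pad.
Only numpy, scipy, OpenCV 4.12 (cv2) and the standard library are available. Lean on these libraries where they do the work, as an engineer would, in place of code of your own. Each camera call takes 0.05 s, during which the arm holds its last target. There are 200 camera calls.

TASK

The cart drawbar on the bench has to come off its hitch ball, but a steel roller is standing on it: first take the roller off and lay it on its side along the middle of the V cradle, and let go of it. Then pull the coupler's spring latch sideways all the way out by its grip bar while the drawbar is still down, and with it lift the coupler off the ball to about 8 cm above where it sat. Finish while holding it there, still and in the gripper; do not put it down or let go, and leave the other tools alone.

Things in the scene. Friction and masses are not known exactly. Their poses are not given: they have to be found in the camera images.
- hitch_stand: Fixed dark steel base plate (330 x 90 x 12 mm) with a 32 mm hitch ball at one end and the hinge bracket of the drawbar at the other. Origin: centre of the plate's underside, on the table; x axis along the drawbar from the ball towards the hinge, z up. In this frame the ball's centre is at (-105, 0, 60) mm and the drawbar's hinge axis, parallel to y, passes through (125, 0, 60) mm.
- tongue (a joint): Hinge of the drawbar (tongue), rad: 0 = down on the ball, 0.35 = coupler 8 cm up, limit 0.6. Grey beam 34 mm wide, its flat top 74 mm above the table when down, with a dark steel coupler head (78 x 48 mm, up to 98 mm above the table) over the ball. 0.65 kg; drops when let go. About 4 N at the latch bar lifts it; latched, it cannot rise.
- latch (a joint): Travel of the spring latch on the coupler's side, m: 0 = closed, 0.014 = fully out. Slides sideways; out is -y of the hitch_stand. The spring pulls it back with 6 N (closed) to 8 N (out), so it must be held out while the coupler leaves the ball (first 25 mm of lift); then it may slide back.
- latch_grip (a point): Middle of the latch's round steel grip bar: 15 mm diameter, 44 mm long, level, along the hitch_stand's y, a 24 mm end knob (8 mm thick) at its outer end, the coupler's guide boss 23 mm inwards. Latch closed and drawbar down: at (-105, -57, 47) mm in the hitch_stand frame. Moves with latch and drawbar; the bar is parallel to the hinge and can turn in the fingers as the drawbar rises.
- socket_center (a point): Centre of the coupler's ball socket, on the drawbar 230 mm from the hinge; at the ball's centre (60 mm above the table) when the drawbar is down.
- roller: Loose plain steel roller, a cylinder 32 mm in diameter and 90 mm long, 0.2 to 0.42 kg. Stands upright on the flat top of the drawbar at the start. Origin: centre of its lower end face, z axis along its length.
- roller_center (a point): Centre of the roller, half-way along its axis.
- v_cradle: Fixed beech cradle: base plate 150 x 75 x 12 mm, on it a 130 mm long, 32 mm wide block with a 90 degree V groove along its top, open at both ends. Origin: centre of the underside, on the table; x along the groove. Groove bottom 30 mm, rims about 43 mm above the table, as far apart as the roller is thick, so fingers pass down beside a lying roller.
- cradle_seat (a point): Where the roller's centre lies when it is laid in the middle of the groove: 53 mm above the table, over the cradle's origin; x axis along the groove.
- whetstone: Bystander: grey whetstone, 33 x 68 x 27 mm, loose on the table.
- sanding_block: Bystander: brown sanding block, 52 x 92 x 32 mm, loose on the table.
- collet_large: Bystander: steel collet standing on end, 30 mm diameter, 32 mm high, loose on the table.
- collet_tall: Bystander: steel collet standing on end, 25 mm diameter, 40 mm high, loose on the table.
There are look-alikes about, which are no part of the job. Leave any red or turquoise look-alike of the roller alone.

How it is judged:
By the outcome, as a careful person would: the job done as asked, in the order asked, and still so for the second after the job is handed in, while the arm keeps its last pose, push and grip.
It also fails if it takes over 61 s, if anything falls off the work surface, if the arm or the gripper's body presses on something with over 40 N, if the wrist force passes 120 N, or if a joint passes its speed limit or range.

## Working session

There is one attempt and no reset: what is moved stays moved. The work goes in short steps, each a Python script; the robot and the scene stay as the last script left them, time stands still between calls to the robot, and variables do not carry over. Pictures are saved under pics/ and viewed, at most 10 in all, crops included, and the job is handed in when it is done.

```bash
ls; mkdir -p pics
python3 - <<'E'
from plant import ctrl,sensors,optics
import numpy as np,cv2
for n in("scene","side"):
    p,d=optics.grab_frame(n); cv2.imwrite(f"pics/{n}0.png",p[:,:,::-1]); np.savez(f"{n}0.npz",p=p,d=d)
    c=optics.camera_params(n);print(n,{k:np.round(v,3).tolist() for k,v in c.items()})
print(optics.camera_params("wrist"),ctrl.tcp_to_tips,sensors.read_state())
E
```

```text
pics
scene {'mtx': [[364.786, 0.0, 260.312], [0.0, 364.786, 189.014], [0.0, 0.0, 1.0]], 'k1': -0.024, 'R': [[0.683, -0.73, 0.016], [-0.44, -0.429, -0.789], [0.583, 0.531, -0.615]], 't': [-464.645, 248.389, 851.891]}
side {'mtx': [[498.722, 0.0, 254.558], [0.0, 498.722, 187.507], [0.0, 0.0, 1.0]], 'k1': -0.066, 'R': [[-0.997, -0.071, 0.018], [-0.061, 0.665, -0.744], [0.041, -0.744, -0.667]], 't': [516.235, 200.954, 1288.111]}
{'mtx': array([[328.32941025,   0.        , 255.81710001],
       [  0.        , 328.32941025, 191.99161537],
       [  0.        ,   0.        ,   1.        ]]), 'k1': -0.020545451631543126, 'T_tool_cam': array([[ 3.17233100e-04, -9.63848143e-01, -2.66451978e-01,
         6.72339691e+01],
       [ 9.99999907e-01,  2.28365005e-04,  3.64508024e-04,
         2.75665911e-01],
       [-2.90482075e-04, -2.66452069e-01,  9.63848126e-01,
        -1.17868659e+02],
       [ 0.00000000e+00,  0.00000000e+00,  0.00000000e+00,
         1.00000000e+00]])} 25.0 {'t': 0.1, 'q': array([-1.50544380e-01,  2.07389850e-01,  1.54280814e+00, -5.79742750e-06,
        1.39352555e+00, -1.50503260e-01]), 'qvel': array([ 0.0012111 ,  0.00077692, -0.00501222, -0.00159023,  0.00038286,
        0.0008469 ]), 'tau': array([-6.50861111e-04, -3.84093010e+01, -2.92548752e+01, -2.51638894e-04,
        4.84987657e-03,  7.72491080e-05]), 'eef_pos': array([5.74362777e+02, 5.81485936e-02, 2.55211969e+02]), 'eef_rot': array([[ 4.04225420e-05,  9.99997778e-01, -2.10763610e-03],
       [ 9.99999950e-01, -3.97609574e-05,  3.13939844e-04],
       [ 3.13855345e-04, -2.10764868e-03, -9.99997730e-01]]), 'force': array([ 0.02535803, -0.71508572, -0.34292889]), 'wrist_torque': array([-0.02825807, -0.07341704, -0.00098857]), 'grasp_force': 0.0, 'grip_width': 85.47740672458801}
```

View pics/scene0.png

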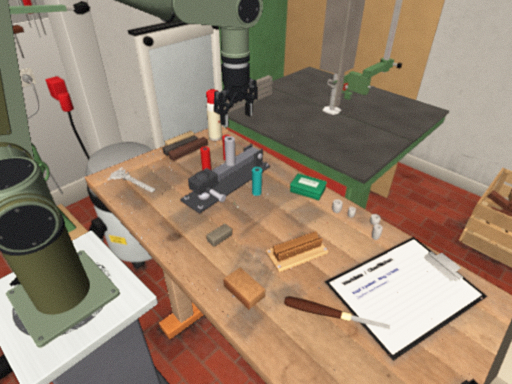

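View pics/side0.png

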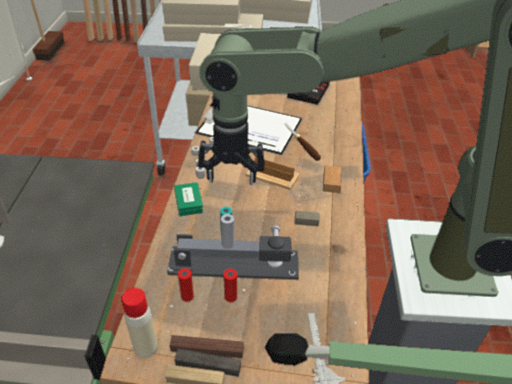

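The scene image shows the stand with the coupler at (205,185), the roller on the beam at (229,150), a turquoise look-alike at (257,180), red ones at (206,158), and the cradle at (297,250). In the side image the roller is at (228,232), the coupler at (275,248), the latch at (276,233), and the cradle at (275,174).

```bash
cat > h.py <<'E'
from plant import ctrl,sensors,optics
import numpy as np,cv2
def cloud(name,d,pose=None,m=1):
    c=optics.camera_params(name);K=c["mtx"]
    v,u=np.mgrid[:d.shape[0],:d.shape[1]]
    n=cv2.undistortPoints(np.stack([u,v],-1).reshape(-1,1,2).astype(float),K,np.array([c["k1"],0,0,0]))[:,0]
    P=np.c_[n,np.ones(len(n))]*d.reshape(-1,1)
    if name=="wrist":
        T=c["T_tool_cam"];P=P@T[:3,:3].T+T[:3,3];P=P@pose[1].T+pose[0]
    else: P=(P-c["t"])@c["R"]
    P[d.ravel()<=0]=np.nan
    return P.reshape(*d.shape,3)
def hmap(P,lo,hi,res=2):
    P=P.reshape(-1,3);P=P[np.isfinite(P).all(1)]
    i=((P[:,:2]-lo)/res).astype(int);s=((np.array(hi)-lo)/res).astype(int)
    k=((i>=0)&(i<s)).all(1)&(P[:,2]<250)&(P[:,2]>-20)
    H=np.full(s,-20.);np.maximum.at(H,(i[k,0],i[k,1]),P[k,2]);return H
E
python3 - <<'E'
from h import *
out=[]
for n in("scene","side"):
    z=np.load(n+"0.npz");P=cloud(n,z["d"])
    H=hmap(P,(300,-300),(800,500),2)
    im=cv2.applyColorMap(np.clip((H+20)*1.4,0,255).astype(np.uint8),cv2.COLORMAP_TURBO)
    out.append(im[::-1,::-1])
im=np.vstack(out);cv2.imwrite("pics/hm.png",cv2.resize(im,(800,1000))[:, :] if 0 else cv2.resize(np.hstack([o for o in out]),(800,500),interpolation=cv2.INTER_NEAREST) if 0 else im[:,:])
print(im.shape)
for n,px in(("scene",[(229,140),(205,178),(257,180),(297,250),(212,195)]),("side",[(228,218),(275,240),(285,268),(185,250),(275,174),(276,231)])):
    P=cloud(n,np.load(n+"0.npz")["d"])
    for u,v in px: print(n,u,v,P[v,u].round(0))
E
```

```text
(500, 400, 3)
scene 229 140 [574.  34. 164.]
scene 205 178 [459.  17.  91.]
scene 257 180 [587. -72.  62.]
scene 297 250 [ 470. -325.   31.]
scene 212 195 [483.  22.  10.]
side 228 218 [580.  42. 164.]
side 275 240 [467.  43.  99.]
side 285 268 [437.  56.  12.]
side 185 250 [683.  76.  78.]
side 275 174 [ 477. -291.   25.]
side 276 231 [465. -29.  54.]
```

View pics/hm.png

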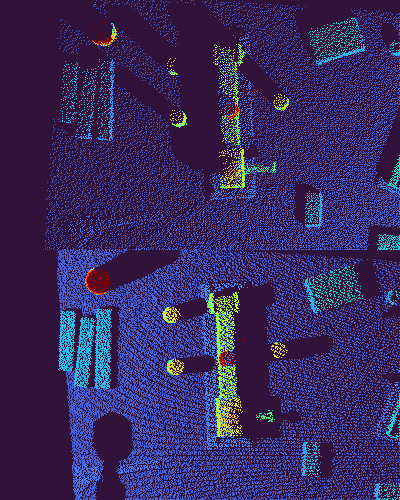

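The height map shows the stand's beam nearly along +x, with the coupler near x≈460 and the latch towards -y. The cradle is near (475,-300) and yawed. I'll take wrist views over both for precision.

Run:
```python
from h import *
R=np.array([[0,1,0],[1,0,0],[0,0,-1.]])
for n,p in(("stand",[560,-40,340]),("cradle",[480,-340,300])):
    ctrl.move_ptp(p,R); s=sensors.read_state(); im,d=optics.grab_frame("wrist")
    cv2.imwrite(f"pics/w_{n}.png",im[:,:,::-1]); np.savez(f"w_{n}.npz",p=im,d=d,pos=s["eef_pos"],rot=s["eef_rot"])
print(s["t"])
```

```text
1.8083
```

View pics/w_stand.png

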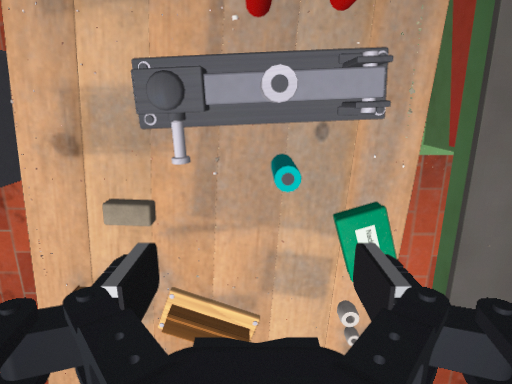

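View pics/w_cradle.png

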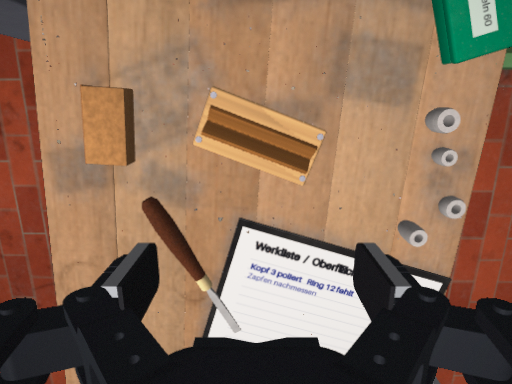

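The wrist view of the stand shows the coupler at (165,90), latch bar at (179,138), roller top at (280,83) and turquoise look-alike at (287,173). The second shows the cradle centred near (260,136), yawed about 20° in the image.

Run:
```python
from h import *
def rect(P,lab):
    (c,s,a)=cv2.minAreaRect(P[:,:2].astype(np.float32)); print(lab,len(P),"c",np.round(c,1),"size",np.round(s,1),"ang",round(a,2),"z",np.median(P[:,2]).round(1))
for n in("stand","cradle"):
    z=np.load(f"w_{n}.npz");P=cloud("wrist",z["d"],(z["pos"],z["rot"]));np.save(n+"_P.npy",P)
P=np.load("stand_P.npy")
def sel(img,u0,u1,v0,v1,z0,z1):
    Q=img[v0:v1,u0:u1].reshape(-1,3);return Q[(Q[:,2]>z0)&(Q[:,2]<z1)]
pl=sel(P,110,420,35,140,6,20);rect(pl,"plate")
rect(sel(P,205,345,40,140,68,80),"beam")
rect(sel(P,120,210,40,140,84,105),"coupler")
t=sel(P,255,305,55,110,155,175);rect(t,"rollertop")
b=sel(P,165,195,125,155,40,65);rect(b,"bar+");rect(sel(P,165,195,155,170,30,70),"knob")
C=np.load("cradle_P.npy")
rect(sel(C,180,340,80,195,6,20),"cr base");rect(sel(C,180,340,80,195,36,52),"cr rims");print("table",np.nanmedian(C[60:80,150:300,2]),np.nanmedian(P[180:220,200:260,2]))
for nm,px in(("stand",[(133,58),(388,48),(390,118),(138,129)]),):pass
```

```text
plate 7825 c [567.7  45.9] size [330.3  97.4] ang 2.54 z 12.3
beam 3394 c [581.4  42.4] size [158.2  39.9] ang 3.88 z 74.2
coupler 3112 c [465.1  38.6] size [76.5 48.4] ang 2.05 z 87.0
rollertop 1121 c [581.   41.8] size [31.1 31.2] ang 0.25 z 164.3
bar+ 357 c [464.9 -19. ] size [15.  36.7] ang 0.3 z 53.6
knob 166 c [466.1 -42.7] size [22.5 11.1] ang 1.93 z 55.8
cr base 3882 c [ 487. -308.] size [ 88.7 150.7] ang 69.98 z 12.3
cr rims 2404 c [ 484.7 -314.8] size [ 35.6 130.1] ang 69.19 z 41.2
table 0.31354656032561934 0.09917464501120321
```

```bash
python3 - <<'E'
from h import *
C=np.load("cradle_P.npy")[80:195,180:340].reshape(-1,3);C=C[np.isfinite(C).all(1)]
for a in(-20,-20.5):
    r=np.radians(a);g=np.array([np.cos(r),np.sin(r)]);n=np.array([-g[1],g[0]])
    D=C[:,:2]-[484.7,-314.8];U,V=D@g,D@n
    for lab,k in(("base",(C[:,2]>11.3)&(C[:,2]<13.3)),("rim",C[:,2]>41.5),("bot",(C[:,2]<32.5)&(C[:,2]>29)&(abs(V)<8))):
        print(a,lab,"U",np.percentile(U[k],[1,99]).round(1),"V",np.percentile(V[k],[1,50,99]).round(1),"slope",np.degrees(np.polyfit(U[k],V[k],1)[0]).round(2))
P=np.load("stand_P.npy")[35:175,110:420].reshape(-1,3);P=P[np.isfinite(P).all(1)]
for a in(2.3,):
    r=np.radians(a);g=np.array([np.cos(r),np.sin(r)]);n=np.array([-g[1],g[0]]);D=P[:,:2]-[567.7,42.8];U,V=D@g,D@n
    for lab,k in(("plate",(P[:,2]>11.3)&(P[:,2]<13.3)&(abs(U)<170)&(abs(V)<60)),("coup",(P[:,2]>84)&(U<-60)&(abs(V)<40)),("beam",(P[:,2]>73)&(P[:,2]<75.5)&(abs(U+15)<40)),("bar",(P[:,2]>49)&(P[:,2]<60)&(V<-40)&(V>-75)&(abs(U+105)<20))):
        print(lab,"U",np.percentile(U[k],[1,50,99]).round(1),"V",np.percentile(V[k],[1,50,99]).round(1))
    for lo in(8,14,20):
        pass
    k=(P[:,2]>73)&(P[:,2]<75.5)&(U>-60)&(U<70)
    b=np.digitize(U[k],np.arange(-60,71,10));c=[(U[k][b==i].mean(),(np.percentile(V[k][b==i],3)+np.percentile(V[k][b==i],97))/2) for i in range(1,14)]
    c=np.array(c);print(c.round(1).tolist(),np.degrees(np.polyfit(c[:,0],c[:,1],1)[0]))
# IK feasibility for pick/place
def basis(a): return None
E
cat >> h.py <<'E'
ro=np.array([581,42.3,119.]);cr=np.array([484.7,-314.8,53.]);ga=np.radians(-20.3)
def pickplace(a,yaw,sy,sg):
    a=np.radians(a);yaw=np.radians(yaw);up=np.array([0,0,1.])
    z=np.array([np.cos(a)*np.cos(yaw),np.cos(a)*np.sin(yaw),-np.sin(a)])
    y=sy*np.array([-np.sin(yaw),np.cos(yaw),0]);Rp=np.c_[np.cross(y,z),y,z]
    g=sg*np.array([np.cos(ga),np.sin(ga),0])
    A=np.c_[up,y,np.cross(up,y)]
    for s2 in(1,-1):
        y2=s2*np.array([-np.sin(ga),np.cos(ga),0]);B=np.c_[g,y2,np.cross(g,y2)];Rq=B@A.T@Rp
        if Rq[2,2]<0:return Rp,Rq
E
python3 - <<'E'
from h import *
for a in(30,40,50,60):
  for yaw in(-30,-15,0,15,30):
    for sy in(1,-1):
      for sg in(1,-1):
        Rp,Rq=pickplace(a,yaw,sy,sg);q=[]
        for p,R,offs in((ro,Rp,((-90*Rp[:,2]),0*ro,np.array([0,0,70.]))),(cr,Rq,(np.array([0,0,80.]),0*cr))):
            for o in offs:q.append(ctrl.solve_ik(p-6*R[:,2]+o,R))
        if all(x is not None for x in q): print(a,yaw,sy,sg,q[1].round(2),q[4].round(2),Rq[:,2].round(2))
E
```

```text
-20 base U [-73.7  72.7] V [-35.4  18.8  36.7] slope -0.2
-20 rim U [-63.6  63.1] V [-16.8  10.9  17.4] slope 0.21
-20 bot U [-63.9  62.9] V [-3.1 -0.2  3.1] slope -0.83
-20.5 base U [-73.7  72.7] V [-35.5  18.8  36.5] slope 0.12
-20.5 rim U [-63.7  63.2] V [-16.7  11.1  17.2] slope 0.64
-20.5 bot U [-63.9  62.9] V [-2.8 -0.2  2.7] slope -0.33
plate U [-159.4    1.7  161.6] V [-44.2 -19.1  44.1]
coup U [-137.8  -99.3  -65.2] V [-23.6   0.3  23.4]
beam U [-54.3 -27.3   2.2] V [-16.4   0.2  16. ]
bar U [-111.8 -104.4  -98.4] V [-74.8 -57.5 -40.6]
[[-55.0, -0.2], [-44.9, -0.0], [-35.1, -0.3], [-24.9, 0.3], [-14.9, -0.2], [-5.5, -0.1], [1.9, 0.2], [13.7, -94.2], [27.5, -54.1], [37.2, -0.2], [45.4, -0.0], [55.2, -0.2], [65.2, 0.2]] -6.192988369224865
30 -15 1 1 [0.07 0.25 2.24 3.81 0.47 1.13] [-0.65  0.75  1.27 -0.15  1.62 -1.84] [-0.47  0.17 -0.87]
30 -15 1 -1 [0.07 0.25 2.24 3.81 0.47 1.13] [-0.85  0.28  2.04  0.62  0.42  0.55] [ 0.47 -0.17 -0.87]
30 -15 -1 1 [ 0.07  0.25  2.24  3.81  0.47 -2.02] [-0.65  0.75  1.27 -0.15  1.62  1.31] [-0.47  0.17 -0.87]
30 -15 -1 -1 [ 0.07  0.25  2.24  
[... 4407 characters left out ...]
[-1.01  0.44  2.26  2.23  0.73 -1.18] [ 0.81 -0.3  -0.5 ]
60 15 -1 1 [-0.19  0.15  2.01  0.44  0.54  0.79] [-0.61  1.1   0.88 -0.27  2.17  1.28] [-0.81  0.3  -0.5 ]
60 15 -1 -1 [-0.19  0.15  2.01  0.44  0.54  0.79] [-1.01  0.44  2.26  2.23  0.73  1.97] [ 0.81 -0.3  -0.5 ]
60 30 1 1 [-0.26  0.18  1.98  0.59  0.69 -2.76] [-0.61  1.1   0.88 -0.27  2.17 -1.86] [-0.81  0.3  -0.5 ]
60 30 1 -1 [-0.26  0.18  1.98  0.59  0.69 -2.76] [-1.01  0.44  2.26  2.23  0.73 -1.18] [ 0.81 -0.3  -0.5 ]
60 30 -1 1 [-0.26  0.18  1.98  0.59  0.69  0.38] [-0.61  1.1   0.88 -0.27  2.17  1.28] [-0.81  0.3  -0.5 ]
60 30 -1 -1 [-0.26  0.18  1.98  0.59  0.69  0.38] [-1.01  0.44  2.26  2.23  0.73  1.97] [ 0.81 -0.3  -0.5 ]
```

Run:
```python
from h import *
Rp,Rq=pickplace(52,0,1,1)
g=ro-6*Rp[:,2]
ctrl.gripper_to(85,60)
ctrl.move_ptp(g-95*Rp[:,2],Rp)
print(sensors.read_state()["q"].round(2),ctrl.solve_ik(g,Rp).round(2))
print(ctrl.move_l(g,vel=100,threshold=15))
s=sensors.read_state();print(s["t"],(s["eef_pos"]-g).round(1),s["force"].round(1))
im,_=optics.grab_frame("side");cv2.imwrite("pics/pick.png",cv2.resize(im[130:320,120:370,::-1],(750,570)))
```

```text
[-0.13 -0.17  2.19  0.18  0.47 -1.83] [-0.11  0.12  2.11  0.27  0.26 -1.92]
False
4.65 [ 0.1 -0.1  0.4] [-0.1 -0.3 -0.1]
```

View pics/pick.png

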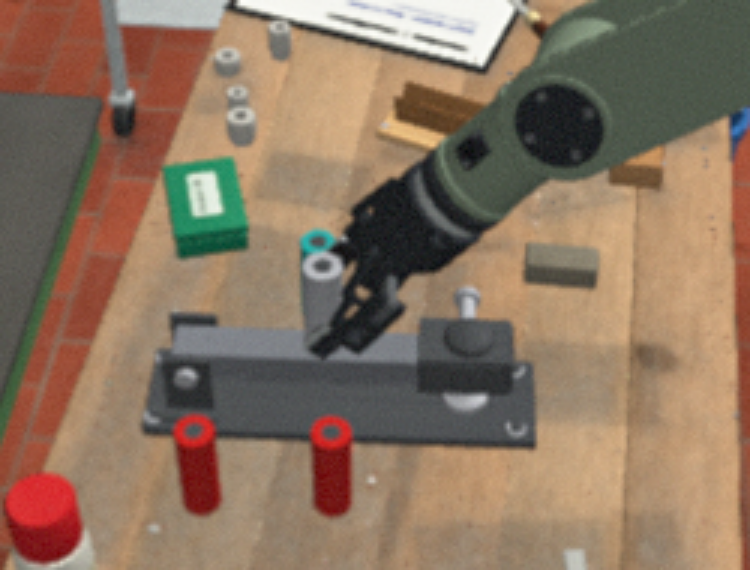

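The picture shows the roller at (322,290) between the open fingers, with the coupler and the look-alikes clear of the gripper. I'll grip and lift it.

Run:
```python
from h import *
Rp,Rq=pickplace(52,0,1,1)
g=ro-6*Rp[:,2]; c=cr-6*Rq[:,2]
ctrl.gripper_to(20,60); s=sensors.read_state();print(s["grip_width"],s["grasp_force"],s["force"].round(1))
ctrl.move_l(g+[0,0,110],vel=120)
s=sensors.read_state();print(s["t"],s["grip_width"],s["force"].round(1))
ctrl.move_ptp(c+[0,0,110],Rq)
s=sensors.read_state();print(s["t"],s["q"].round(2),s["grip_width"])
im,_=optics.grab_frame("side");cv2.imwrite("pics/above.png",cv2.resize(im[80:270,170:420,::-1],(750,570)))
im,d=optics.grab_frame("scene");np.savez("above.npz",p=im,d=d);P=cloud("scene",d)
k=(np.linalg.norm(P-(cr+[0,0,110]),axis=2)<70);print(k.sum())
```

```text
30.68483908786277 59.242740869522095 [-1.8 -0.8  3.1]
6.3083 30.733717877224944 [-0.7 -0.3 -3.2]
7.7583 [-0.62  0.87  0.98 -0.25  2.16 -1.88] 30.68880494852085
1108
```

View pics/above.png

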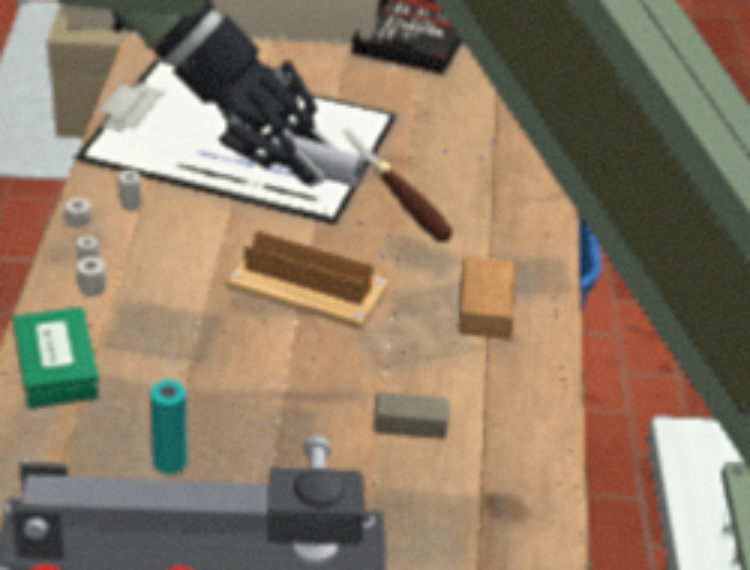

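The roller, visible at (330,160), is held level and parallel to the groove, with the cradle free below at (308,275). I'll lower and release it.

Run:
```python
from h import *
Rp,Rq=pickplace(52,0,1,1)
c=cr-6*Rq[:,2]
ctrl.move_l(c+[0,0,15],vel=120)
print(ctrl.move_l(c+[0,0,-1],vel=25,threshold=6))
s=sensors.read_state();print((s["eef_pos"]-c).round(1),s["force"].round(1))
ctrl.gripper_to(62); ctrl.hold(.3)
ctrl.move_l(s["eef_pos"]+[0,0,120],vel=140)
R=np.array([[0,1,0],[1,0,0],[0,0,-1.]])
ctrl.move_ptp([480,-340,300],R);s=sensors.read_state();im,d=optics.grab_frame("wrist");print(s["t"])
cv2.imwrite("pics/laid.png",im[60:220,150:400,::-1])
P=cloud("wrist",d,(s["eef_pos"],s["eef_rot"]))[60:220,150:400].reshape(-1,3);D=P-cr
g=np.array([np.cos(ga),np.sin(ga)]);U=D[:,:2]@g;V=D[:,:2]@[-g[1],g[0]]
k=(P[:,2]>58)&(abs(U)<80)&(abs(V)<40);print(k.sum(),np.percentile(U[k],[1,50,99]).round(1),np.percentile(V[k],[1,50,99]).round(1),np.percentile(P[k,2],[50,99]).round(1))
for lo,hi in((-45,-25),(25,45)):
    m=k&(U>lo)&(U<hi);print(V[m].mean().round(1),np.percentile(P[m,2],97).round(1))
```

```text
True
[0.4 0.5 6.5] [2.  1.4 2.7]
12.0167
2289 [-43.9  -1.   44.1] [-13.8   1.6  14.8] [67. 70.]
1.4 69.7
1.2 69.5
```

View pics/laid.png

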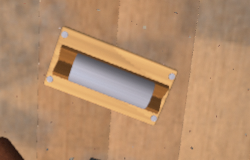

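The roller lies in the groove centred at crop (112,82), with U within ±44 mm, level and at a top height of 69.6 mm. Next is the latch grasp.

```bash
cat >> h.py <<'E'
yw=np.radians(2.3);H=np.array([[np.cos(yw),-np.sin(yw),0],[np.sin(yw),np.cos(yw),0],[0,0,1]]);ho=np.array([567.7,42.8,0])
def latchpose(th,out,dz=3.5):
    c,s=np.cos(th),np.sin(th);M=np.array([[c,0,s],[0,1,0],[-s,0,c]])
    p=np.array([125,0,60])+M@np.array([-230,-57.5-out,-13+6+dz])   # TCP 6 mm behind grasp point
    R=H@M@np.array([[0,1,0],[1,0,0],[0,0,-1.]])
    return ho+H@p,R
E
python3 - <<'E'
from h import *
p,R=latchpose(0,0)
q=[ctrl.solve_ik(*latchpose(t,o)) for t,o in((0,0),(0,16),(.37,15))];print([x is not None and x.round(2) for x in q])
ctrl.gripper_to(45,90)
ctrl.move_ptp(p+[0,0,110],R)
print(ctrl.move_l(p,vel=100,threshold=10))
s=sensors.read_state();print(s["t"],(s["eef_pos"]-p).round(1),s["force"].round(1))
im,_=optics.grab_frame("side");cv2.imwrite("pics/latch.png",cv2.resize(im[170:300,200:370,::-1],(750,574)))
E
```

```text
[array([-0.23,  0.25,  1.96, -0.  ,  0.93, -0.27]), array([-0.26,  0.26,  1.96, -0.  ,  0.93, -0.3 ]), array([-0.2 ,  0.37,  1.63, -0.09,  1.5 , -0.22])]
False
14.9333 [ 0.7 -0.2  0.6] [-0.1  0.3 -0.7]
```

View pics/latch.png

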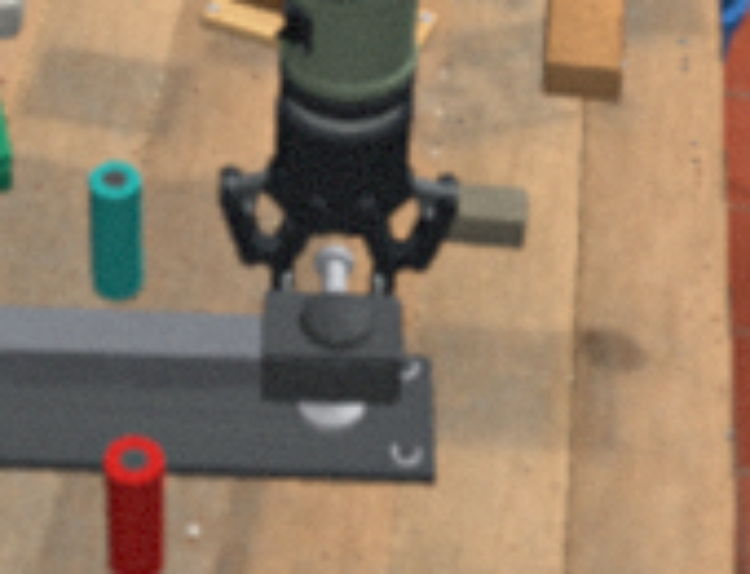

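The bar at (335,270) is centred between the two fingers. I'll close and pull.

Run:
```python
from h import *
ctrl.gripper_to(5,90);s=sensors.read_state();print(s["grip_width"],s["grasp_force"],s["force"].round(1))
p0=s["eef_pos"]
for o in(4,8,11,13,14.5,16):
    t=p0-H[:,1]*o
    hit=ctrl.move_l(t,vel=25,threshold=30); s=sensors.read_state()
    print(o,hit,((s["eef_pos"]-p0)@H).round(1),(s["force"]@H).round(1),s["grip_width"].round(1))
    if hit: break
print(s["t"])
```

```text
12.001074670604618 87.7914547920227 [-3.1 -0.2  6.4]Traceback (most recent call last):
  File "<stdin>", line 7, in <module>
AttributeError: 'float' object has no attribute 'round'
```

Run:
```python
from h import *
p0=latchpose(0,0)[0]
for o in(4,8,11,13,14.5,16):
    hit=ctrl.move_l(p0-H[:,1]*o,vel=25,threshold=30); s=sensors.read_state()
    print(o,hit,((s["eef_pos"]-p0)@H).round(1),(s["force"]@H).round(1),round(s["grip_width"],1))
    if hit: break
print(s["t"])
```

```text
4 False [-0.4 -2.4  0.7] [-2.3  6.5  8.4] 12.1
8 False [-0.4 -6.4  0.7] [-3.4  7.1  7.7] 12.4
11 False [-0.4 -9.3  0.7] [-2.2  6.8  7.2] 11.9
13 False [ -0.4 -11.2   0.7] [-2.2  7.5  9.2] 11.9
14.5 False [ -0.5 -12.6   0.7] [-2.3  7.8  7.4] 12.1
16 False [ -0.4 -14.    0.7] [-2.5  8.2  8.2] 11.7
17.275
```

Run:
```python
from h import *
p0=latchpose(0,0)[0]
for o in(17,18,19,20,21):
    hit=ctrl.move_l(p0-H[:,1]*o,vel=25,threshold=20); ctrl.hold(.1);s=sensors.read_state()
    print(o,hit,((s["eef_pos"]-p0)@H).round(1),(s["force"]@H).round(1),round(s["grip_width"],1))
    if hit or (s["force"]@H)[1]>14: break
print(s["t"])
```

```text
17 False [ -0.4 -14.3   0.7] [-2.1 10.7  8.5] 11.8
18 False [ -0.5 -14.4   0.7] [-1.3 14.4  8.9] 11.9
17.975
```

Run:
```python
from h import *
for th in(.04,.09,.15,.21,.27,.32,.355):
    p,R=latchpose(th,17.5)
    hit=ctrl.move_l(p,R,vel=40,threshold=30); s=sensors.read_state()
    print(th,hit,((s["eef_pos"]-p)@H).round(1),(s["force"]@H).round(1),round(s["grip_width"],1))
    if hit: break
ctrl.hold(.5);s=sensors.read_state();print(s["t"],s["eef_pos"].round(1),(s["force"]@H).round(1),abs(s["qvel"]).max())
im,d=optics.grab_frame("side");cv2.imwrite("pics/up.png",cv2.resize(im[130:320,150:400,::-1],(750,570)))
P=cloud("side",d)[130:320,150:400].reshape(-1,3);D=(P-ho)@H
k=(abs(D[:,1])<14)&(D[:,0]>-60)&(D[:,0]<60)&(D[:,2]>60);print(k.sum(),"beam angle",-np.arctan(np.polyfit(D[k,0],D[k,2],1)[0]))
```

```text
0.04 False [-0.4  3.2 -0.7] [ 2.  10.4 -3.7] 12.3
0.09 False [-0.5  3.2 -0.9] [ 1.7 10.2 -4.4] 12.3
0.15 False [-0.5  3.2 -1. ] [ 1.6 10.  -3.5] 12.0
0.21 False [-0.6  3.2 -1.1] [ 0.6  8.5 -4.8] 12.3
0.27 False [-0.7  3.2 -1.2] [ 0.3  8.  -3.7] 11.5
0.32 False [-0.8  3.2 -1.3] [-0.   8.7 -3.4] 11.9
0.355 False [-0.8  3.2 -1.3] [-0.3  8.7 -3.2] 12.0
21.5667 [477.9 -32.6 135.3] [ 0.2  8.2 -4.1] 0.001423279884073462
790 beam angle 1.0891785784913803
```

View pics/up.png

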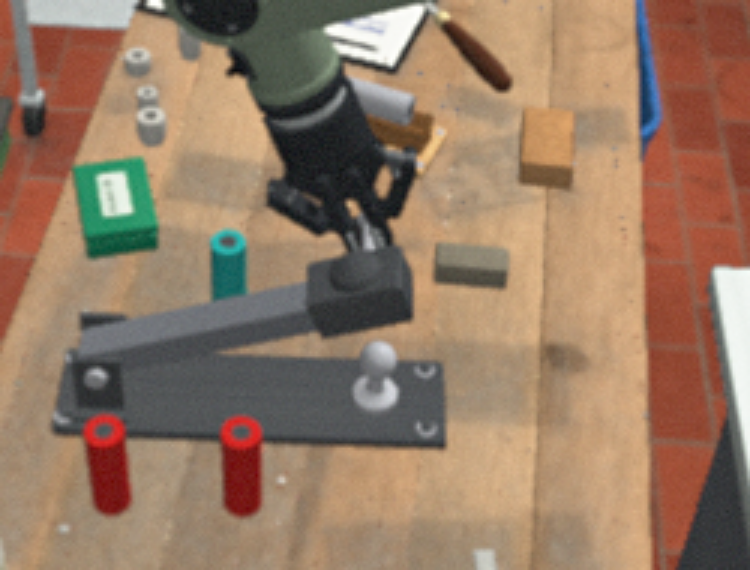

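The coupler is up and clear of the ball (ball at (378,360)), held by the latch bar, and the roller is in the cradle. I'll check the height cleanly before handing in.

Run:
```python
from h import *
a=[]
for n in("side","scene"):
    im,d=optics.grab_frame(n)
    P=cloud(n,d).reshape(-1,3);D=(P-ho)@H
    k=(abs(D[:,1])<13)&(D[:,0]>-50)&(D[:,0]<70)&(D[:,2]>74)&(D[:,2]<160)
    x,z=D[k,0],D[k,2]
    for _ in range(8):
        f=np.polyfit(x,z,1);r=z-np.polyval(f,x);m=abs(r)<max(3,1.5*np.median(abs(r)));x,z=x[m],z[m]
    th=-np.arctan(f[0]);print(n,len(x),"th",th,"rise",230*np.sin(th),np.std(r))
s=sensors.read_state();th=np.arcsin((s["eef_pos"][2]-latchpose(0,0)[0][2]-.7)/230);print("eef rise",s["eef_pos"][2]-latchpose(0,0)[0][2]-.7)
```

```text
side 297 th 0.35769779564554766 rise 80.52729545326905 1.277278382104692
scene 3 th 0.40108142133104774 rise 89.79525896515054 0.20252704774829683
eef rise 78.14826664884895
```

```bash
python3 -c "
from plant import ctrl
print(ctrl.finish_job())"
```

```text
the job is handed in; nothing more can be done
None
```

The job is handed in: the roller lies centred in the V cradle and is released, the latch was pulled fully out with the drawbar down, and the coupler is held still in the gripper about 8 cm above where it sat, at about 22 s of the allowed 61 s.

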